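# Load the utensil dryer and hold its blower lever at the third click

### The arm

A 6-joint arm with a two-finger parallel gripper is mounted at the origin on the work surface. World frame = base frame: x ahead of the robot, y to its left, z up, the work surface at z = 0. Lengths are in m, angles in degrees, forces in N, time in s.
With the tool pointing down it reaches from about 0.325 to 0.775 m from the base axis. Payload 5.5 kg.
Tool frame: the origin (TCP) lies at the centre of the arm's flange, where the gripper is bolted on; the fingertips stand 182 mm ahead of it and the grasp point (between the pads) lies 163 mm ahead of it; z points along the fingers, y is the direction in which the jaws open and shut (so a half turn about z gives the same grasp; the last joint's range is limited). The gripper opens to 88 mm and grips with 3 to 60 N. Pads are 20 mm wide; open, the fingers measure 115 mm over their backs; the gripper's body (75 mm by 178 mm) begins 61 mm behind the grasp point.
Start: joints at [-67.191, 5.22, 70.514, -0, 104.267, -3.249], TCP at [0.264, -0.539, 0.405] pointing down, gripper open.
Joint ranges: [-164.24, 164.24], [-49.07, 125.15], [9.68, 141.18], [-86.29, 266.29], [3.28, 154.24], [-151.56, 151.56]. Speed limits (degrees/s): [147.25, 147.25, 172.46, 180, 180, 180].

### API

Orientations are given as [roll, pitch, yaw] about the fixed x, y, z axes, in that order (R = Rz(yaw) Ry(pitch) Rx(roll)).
In Python, from station import r gives the robot as it stands. The module is installed in compiled form; this text tells all that it offers. Calls block until the motion is done:
- r.reach(position, orientation): joint-space move of the TCP to a pose.
- r.servo_line(position, rotation=None, speed=0.15): straight line of the TCP; rotation=None keeps the orientation; speed is the mean speed in m/s.
- r.move_joints(angles): joint-space move.
- r.let_go() and r.grab(squeeze=None): open the fingers fully, or close them until they stop; squeeze is the grip in N (None keeps the last).
- r.wait(seconds).
- r.inverse_kinematics(position, orientation): joint angles nearest the present ones, or None.
- r.sense(): the state.
- r.snapshot(name): name is "side" or "top" or "wrist"; returns a dict with "frame" (420x560x3 uint8, red, green, blue), "fx", "fy", "cx", "cy" (pixels), "R" (3x3) and "t" (3): a world point X has camera coordinates R X + t. Camera axes: x right, y down, z forward; pixel columns grow to the right and rows downward; lengths in m; the calibration is good to about 2 mm. A picture is of the moment at which its call begins. There is no depth.
A pose or a line that the arm cannot do raises r.IKError and nothing moves.
- r.hand_in(): hands the job in, once; it reports no verdict.
The state is a dict: "clock": time; "joints": joint angles; "joint_vel": joint speeds; "joint_torque": joint torques, N m; "tcp_pos": TCP position; "orientation": TCP orientation; "contact_force": force on the tool from outside, world axes, zero at the start; "torque": the same for the moment, N m; "opening": finger opening in m.
Only numpy, scipy, OpenCV 4.12 (cv2) and the standard library are available. Lean on these libraries where they do the work, as an engineer would, in place of code of your own. Each camera call takes 0.05 s, during which the arm holds its last target.

### The job

After the tea class, load the rinsed tea caddy, bamboo whisk and ceramic whisk rest from the round mat into the dryer's basket, each standing upright the way it stands now and let go of. Then take the upright grip of the dryer's ratchet lever and advance it exactly three clicks from home, feeling for each click and never letting it click a fourth time, and finish while still holding it there, since the lever is sprung and runs home if released. Leave the flask, the bowl and the tin where they are.

Things in the scene. Friction and masses are not known exactly. Their poses are not given: they have to be found in the camera images.
- caddy_center (a point): Centre (half-way up) of the tea caddy: a black lidded pot with rounded edges, round, 62 mm across its middle, 66 mm tall, about 0.12 kg, standing loose on the mat (mat top 3 mm above the table). z axis up.
- whisk_center (a point): Centre (half-way up) of the bamboo tea whisk: 105 mm tall, about 0.06 kg, standing loose on the mat on its ribbed head, handle up. The head is 54 mm across from the foot to 50 mm up, tapers in, and from 64 mm up to the top is a round handle 26 mm across. z axis up, along the handle.
- rest_center (a point): Centre (half-way up) of the white ceramic whisk rest: solid, round, waisted, 70 mm tall, about 0.16 kg, standing loose on the mat. Foot 56 mm across, waist 36 mm across from 26 to 48 mm up, flared to 50 mm across near the top (66 mm up). z axis up.
- dryer: The fixed bench-top utensil dryer, 170 mm (its x) by 380 mm (its y); origin at the centre of its underside, on the table; z up. A white part with the open steel basket takes its -y end (y from -190 to 50 mm, deck 50 mm high); a grey control deck 75 mm high with the lever takes its +y end (y from 50 to 190 mm). It has no lid.
- basket_in (a point): Centre of the basket's inner floor, 55 mm above the table, at y = -70 mm in the dryer's frame; axes as the dryer's. The basket is 130 mm (x) by 230 mm (y) inside, walls 5 mm thick, rim 30 mm above this floor: room for the three things in a row along y, 70 mm apart.
- lever_grip (a point): Upright black round grip at the end of the ratchet lever, 20 mm across and 55 mm tall; origin at its centre, 120 mm above the table. It stands on the lever's flat bar, 10 mm thick, 27 mm below this point. It is part of the lever and swings level, 100 mm from the lever's upright pivot.
- lever_pivot (a point): The lever's upright pivot on the control deck (in the dryer's frame 15 mm along x, 120 mm along y), at the height of the grip's centre; the grip circles it at 100 mm. At the grip a spring pushes home with 5 to 6 N; the push needed rises to about 8 N before each crest and drops by 2 to 3 N, to about 5 N, just after it (the click). The notches do not hold the lever: released, it runs home.
- lever (a joint): Angle of the ratchet lever, rad: 0 at home (grip nearest the basket), growing as the grip swings clockwise seen from above, away from the basket towards the dryer's +y end; stop at 1.06. Notches every 0.2: 0 (home), 0.2 (first click), 0.4 (second), 0.6 (third), 0.8, 1.0; it clicks over a crest half-way between notches (0.1, 0.3, 0.5, ...).
- flask_center (a point): Bystander: white drinks flask, 66 mm across, 200 mm tall, standing on the table; point at its centre.
- bowl_center (a point): Bystander: black lacquer tea bowl, 120 mm across, 75 mm tall, standing on the table; point at half its height.
- tin_center (a point): Bystander: plain metal tin, 70 mm across, 90 mm tall, standing on the table; point at its centre.
Not all that is in view belongs to the job. What is shaped like the part that bears caddy_center but purple is not meant.

How it is judged:
By the outcome, as a careful person would: the job done as asked, in the order asked, and still so for the second after the job is handed in, while the arm keeps its last pose, push and grip.
It also fails if it takes over 72 s, if anything falls off the work surface, if the arm or the gripper's body presses on something with over 40 N, if the wrist force passes 120 N, or if a joint passes its speed limit or range.

## Working session

There is one attempt and no reset: what is moved stays moved. The work goes in short steps, each a Python script; the robot and the scene stay as the last script left them, time stands still between calls to the robot, and variables do not carry over. Pictures are saved under pics/ and viewed, and the job is handed in when it is done.

```bash
mkdir -p pics; ls; cat > h.py <<'E'
import numpy as np, cv2, json, pickle
from station import r
def snap(n,fn):
    s=r.snapshot(n); cv2.imwrite('pics/'+fn+'.png',cv2.cvtColor(s['frame'],cv2.COLOR_RGB2BGR)); pickle.dump(s,open('pics/'+fn+'.pkl','wb')); return s
def load(fn): return pickle.load(open('pics/'+fn+'.pkl','rb'))
def onplane(s,u,v,z):
    R=np.array(s['R']);t=np.array(s['t']); C=-R.T@t
    d=R.T@np.array([(u-s['cx'])/s['fx'],(v-s['cy'])/s['fy'],1]); k=(z-C[2])/d[2]; return C+k*d
def ray(s,u,v):
    R=np.array(s['R']);t=np.array(s['t']); C=-R.T@t
    d=R.T@np.array([(u-s['cx'])/s['fx'],(v-s['cy'])/s['fy'],1]); return C,d/np.linalg.norm(d)
def tri(obs):
    A=np.zeros((3,3));b=np.zeros(3);L=[]
    for s,u,v in obs:
        C,d=ray(s,u,v);P=np.eye(3)-np.outer(d,d);A+=P;b+=P@C;L.append((C,P))
    X=np.linalg.solve(A,b); return X,[float(np.linalg.norm(P@(X-C))) for C,P in L]
def proj(s,X):
    c=np.array(s['R'])@np.asarray(X)+np.array(s['t']); return s['cx']+s['fx']*c[0]/c[2], s['cy']+s['fy']*c[1]/c[2]
E
python3 - <<'E'
from h import *
for n in('side','top','wrist'):
    s=snap(n,n+'0'); print(n,s['fx'],s['cx'],s['cy'],-np.array(s['R']).T@np.array(s['t']),np.round(np.array(s['R']),3).tolist())
print(r.sense())
E
```

```text
pics
side 496.52653230209916 271.746684514702 217.4467729479233 [ 0.31140515 -1.06948538  1.10551222] [[0.985, -0.173, 0.004], [-0.113, -0.66, -0.743], [0.131, 0.731, -0.669]]
top 470.0497661877463 280.684214741046 209.8495964555492 [0.22956245 0.01753274 1.56783371] [[0.019, -1.0, 0.014], [-0.983, -0.022, -0.182], [0.182, -0.011, -0.983]]
wrist 316.1383923286848 277.2645745156755 207.95844239040514 [ 0.3237516  -0.50845399  0.38374396] [[0.438, -0.899, -0.002], [-0.87, -0.425, 0.25], [-0.225, -0.108, -0.968]]
{'clock': 0.15, 'joints': array([-6.71907829e+01,  5.25503631e+00,  7.05651300e+01,  1.88263653e-03,
        1.04265928e+02, -3.24887994e+00]), 'joint_vel': array([ 0.07301961, -0.21700539, -0.24178233, -0.02262838, -0.08168649,
        0.0840317 ]), 'joint_torque': array([ 1.53777233e-03, -4.47047210e+01, -4.06906378e+01,  6.98803528e-02,
        2.75169133e-02, -1.33544809e-04]), 'tcp_pos': array([ 0.26359375, -0.53906389,  0.40375609]), 'orientation': array([-1.79914147e+02, -6.70159700e-03,  2.60585546e+01]), 'contact_force': array([-0.24074204, -1.1392506 , -0.06934965]), 'torque': array([-0.03205617,  0.02637338,  0.00392104]), 'opening': 0.08761463750198173}
```

View pics/top0.png

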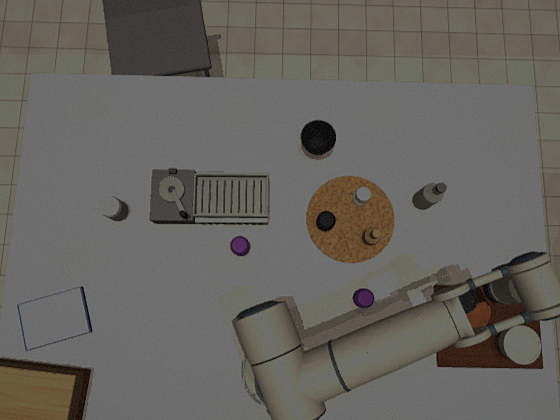

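View pics/side0.png

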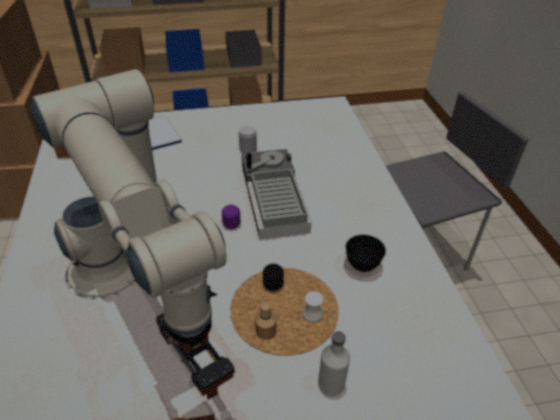

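View pics/wrist0.png

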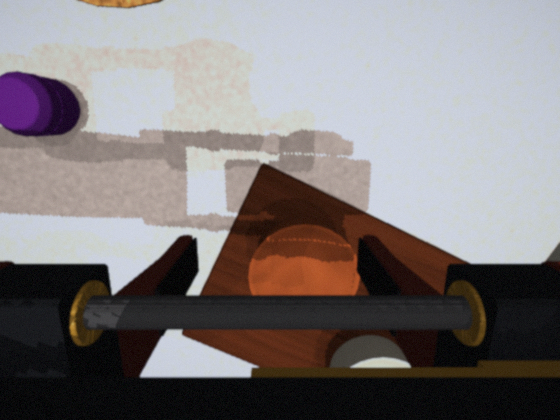

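The top view shows the mat at about (350,219). On it are a black pot (326,221), a white rest (363,196) and a whisk (372,237). The dryer has its basket at (232,198), pivot at (172,189) and grip near (184,215). The purple pots at (240,245) and (364,298) are decoys; the bowl is at (318,138), the flask at (430,195) and the tin at (115,208).

Could be taken for the caddy: black pot (326,221), purple (240,245), purple (364,298), black bowl (318,138). I choose (326,221). Next, a close crop.

```bash
python3 - <<'E'
import cv2,numpy as np
t=cv2.imread('pics/top0.png');s=cv2.imread('pics/side0.png')
g=lambda i:np.clip(255*(i/255.)**0.6*1.1,0,255).astype('uint8')
def crop(i,x0,y0,x1,y1,f,fn): cv2.imwrite('pics/'+fn,g(cv2.resize(i[y0:y1,x0:x1],None,fx=f,fy=f,interpolation=cv2.INTER_CUBIC)))
crop(t,300,170,400,270,6,'c_mat.png');crop(t,140,155,280,235,5,'c_dry.png')
crop(s,225,255,345,355,6,'c_smat.png');crop(s,225,120,325,240,5,'c_sdry.png')
E
```

```text
(no output)
```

View pics/c_mat.png

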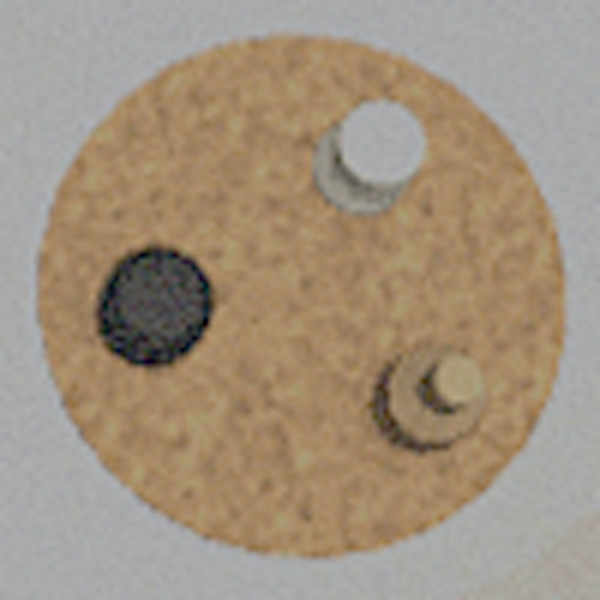

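View pics/c_dry.png

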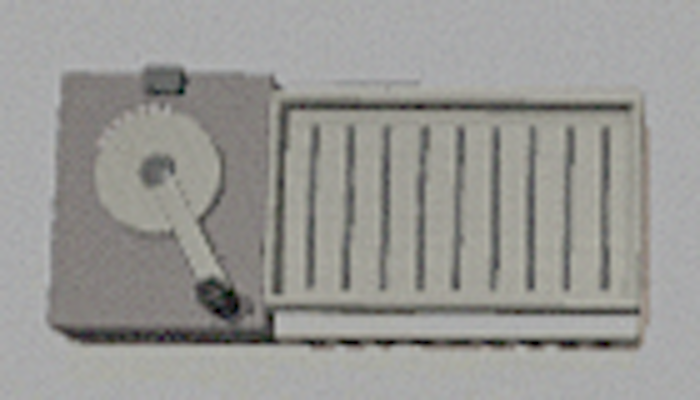

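View pics/c_smat.png

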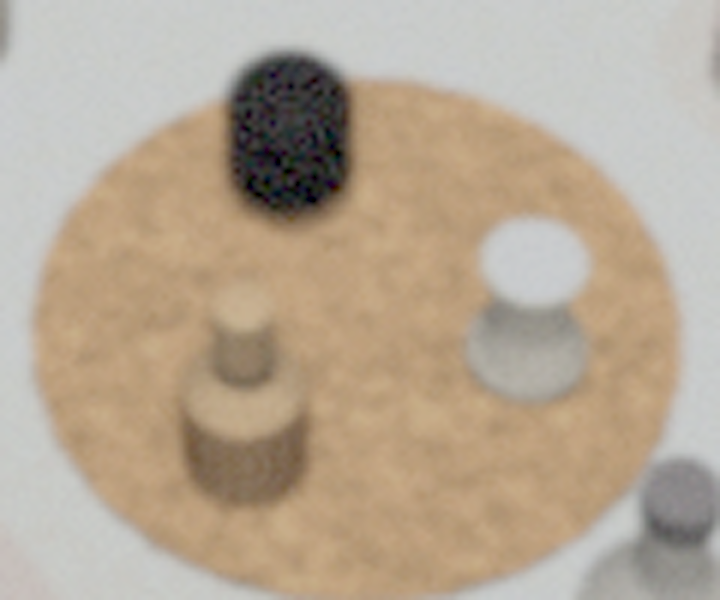

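View pics/c_sdry.png

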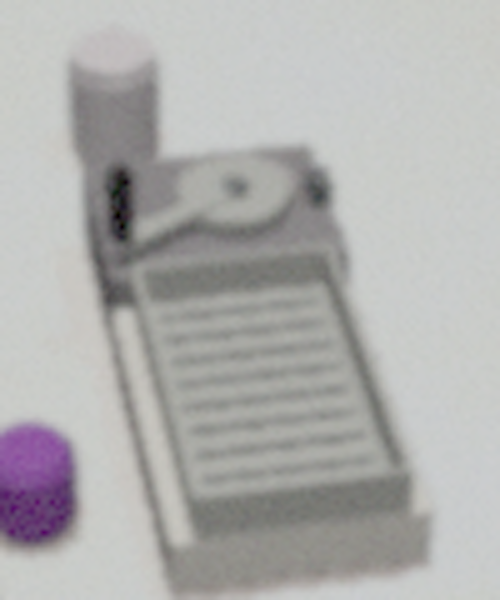

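The crop confirms it: a black pot with rounded edges at top crop (155,305), which is pixel (325,220). The rest's top is at pixel (363,193) and the whisk's handle top at (376,233).

```bash
python3 - <<'E'
from h import *
T=load('top0');S=load('side0')
c6=lambda x,y,ox,oy,f=6:(x/f+ox-.5+.5/f,y/f+oy-.5+.5/f)
def both(n,a,b): 
    X,e=tri([(T,*a),(S,*b)]);print(n,X.round(4),np.round(e,4))
both('whisk top (108)',c6(460,378,300,170),c6(243,305,225,255))
both('rest top (73)',c6(383,140,300,170),c6(535,262,225,255))
both('caddy mid (36)',c6(155,305,300,170),c6(290,133,225,255))
both('pivot (~0.1)',c6(158,170,140,155,5),c6(238,187,225,120,5))
both('griptop (147)',c6(210,288,140,155,5),c6(120,172,225,120,5))
both('rimR far',c6(641,95,140,155,5),c6(410,470,225,120,5))
both('rimR near',c6(641,307,140,155,5),c6(195,497,225,120,5))
both('rimL far',c6(276,95,140,155,5),c6(335,257,225,120,5))
both('rimL near',c6(270,307,140,155,5),c6(135,268,225,120,5))
E
```

```text
whisk top (108) [ 0.4343 -0.2998  0.1065] [0.0004 0.0004]
rest top (73) [ 0.5699 -0.2684  0.0676] [0.0005 0.0005]
caddy mid (36) [ 0.4816 -0.1475  0.0343] [0.0003 0.0003]
pivot (~0.1) [0.5668 0.355  0.0896] [0.001 0.001]
griptop (147) [0.4788 0.3056 0.1469] [0.0006 0.0006]
rimR far [0.6227 0.046  0.0847] [0.0012 0.0012]
rimR near [0.4849 0.0425 0.0855] [0.001 0.001]
rimL far [0.6228 0.285  0.0725] [0.0011 0.0011]
rimL near [0.481  0.2794 0.0848] [0.0022 0.0022]
```

```bash
python3 - <<'E'
from h import *
r.reach([0.49,-0.33,0.42],[180,0,90]); s=snap('wrist','w1'); print(r.sense()['clock'],r.sense()['joints'].round(1))
r.reach([0.54,0.06,0.43],[180,0,90]); s=snap('wrist','w2');snap('top','t2');snap('side','s2'); print(r.sense()['clock'],r.sense()['joints'].round(1),r.sense()['contact_force'])
for n in('w1','w2'):
    s=load(n); i=np.clip(255*(s['frame'][...,::-1]/255.)**0.6*1.1,0,255).astype('uint8'); cv2.imwrite('pics/'+n+'g.png',i)
E
```

```text
1.375 [-37.4   4.   70.3  -0.  105.8 -37.2]
2.9833 [  2.6  -3.1  76.4  -0.  106.7   2.7] [-0.22964188 -0.41830523 -0.4368892 ]
```

View pics/w1g.png

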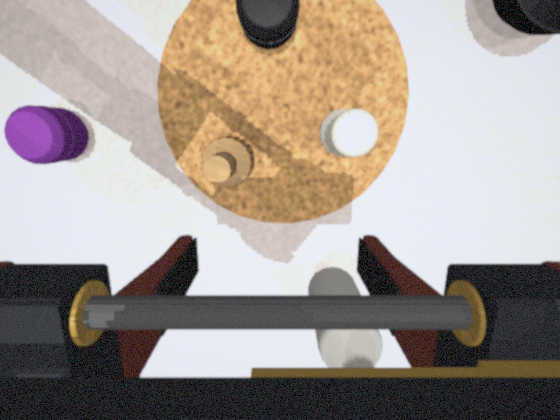

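View pics/w2g.png

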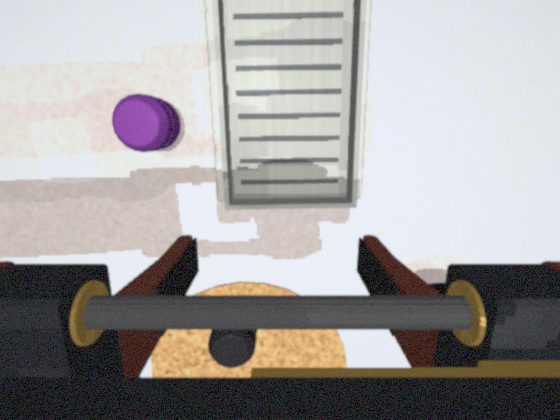

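w1 shows the whisk's handle top at (217,166), the rest's top at (355,133) and the caddy's top near (270,10). In w2 the basket's -y wall is at row ~203, with its inner corners near (230,201) and (352,201). The lever is out of frame, so I'll take one more look further along.

```bash
python3 - <<'E'
from h import *
s=load('w1')
print('whisk',onplane(s,217,166,.108),'rest',onplane(s,355,133,.073))
print('caddy proj',proj(s,[.4816,-.1475,.069]))
r.reach([0.53,0.24,0.43],[180,0,90]); s=snap('wrist','w3'); print(r.sense()['clock'])
i=np.clip(255*(s['frame'][...,::-1]/255.)**0.6*1.1,0,255).astype('uint8'); cv2.imwrite('pics/w3g.png',i)
E
```

```text
whisk [ 0.4328972  -0.29740974  0.108     ] rest [ 0.56680596 -0.26897284  0.073     ]
caddy proj (np.float64(269.2539454757539), np.float64(-2.033285090787132))
3.7833
```

View pics/w3g.png

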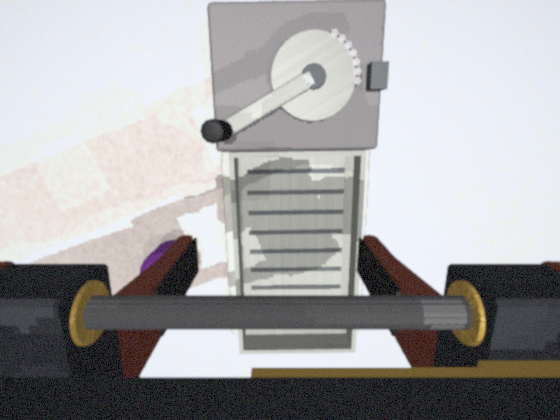

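w3 shows the grey deck's corners near (208,3), (385,0), (377,150) and (219,150), the pivot at (314,76) and the grip top at (213,130).

```bash
python3 - <<'E'
import cv2
i=cv2.imread('pics/w2g.png');cv2.imwrite('pics/c_w2.png',cv2.resize(i[150:220,200:375],None,fx=4.5,fy=4.5,interpolation=cv2.INTER_CUBIC))
i=cv2.imread('pics/w3g.png');cv2.imwrite('pics/c_w3.png',cv2.resize(i[0:180,190:400],None,fx=3.3,fy=3.3,interpolation=cv2.INTER_CUBIC))
E
```

```text
(no output)
```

View pics/c_w2.png

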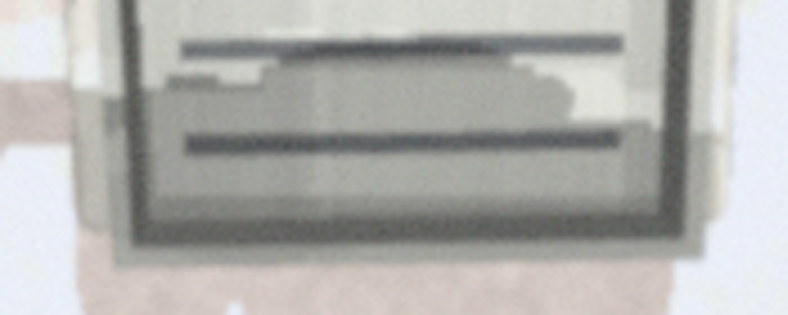

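View pics/c_w3.png

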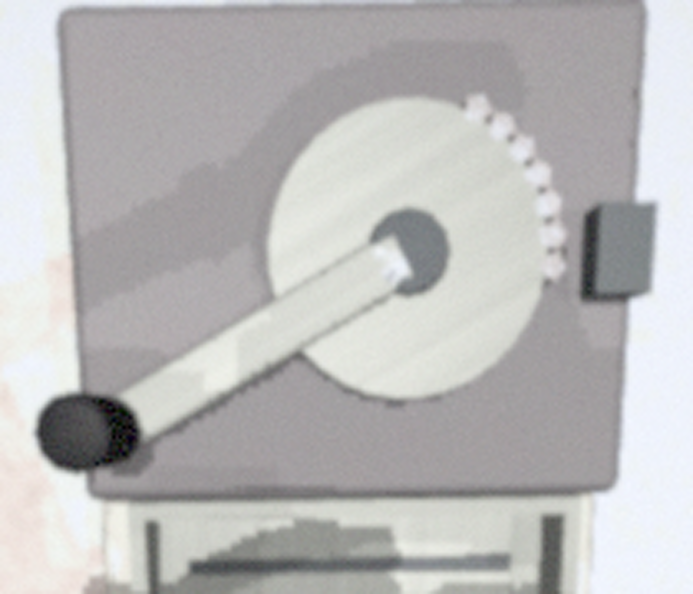

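```bash
cat > fit.py <<'E'
from h import *
from scipy.optimize import least_squares
T=load('top0');S=load('side0');A=load('w2');B=load('w3')
c=lambda x,y,ox,oy,f:(x/f+ox-.5+.5/f,y/f+oy-.5+.5/f)
obs=[(A,c(132,245,200,150,4.5),(-.065,-.185,.085)),(A,c(686,240,200,150,4.5),(.065,-.185,.085)),
(A,c(112,266,200,150,4.5),(-.07,-.19,.085)),(A,c(705,258,200,150,4.5),(.07,-.19,.085)),
(B,c(58,8,190,0,3.3),(-.085,.19,.075)),(B,c(645,0,190,0,3.3),(.085,.19,.075)),(B,c(614,490,190,0,3.3),(.085,.05,.075)),(B,c(90,497,190,0,3.3),(-.085,.05,.075)),
(T,c(62,72,140,155,5),(.085,.19,.075)),(T,c(272,75,140,155,5),(.085,.05,.075)),
(T,c(643,93,140,155,5),(.07,-.19,.085)),(S,c(410,470,225,120,5),(.07,-.19,.085)),(S,c(193,495,225,120,5),(-.07,-.19,.085))]
def W(p,q):
    a=p[2];return np.array([p[0]+np.cos(a)*q[0]-np.sin(a)*q[1],p[1]+np.sin(a)*q[0]+np.cos(a)*q[1],q[2]])
def f(p): return np.concatenate([np.array(proj(s,W(p,q)))-uv for s,uv,q in obs])
o=least_squares(f,[.55,.235,0],loss='soft_l1',x_scale=[.01,.01,.01]); p=o.x
if __name__=='__main__':
    print(p,np.degrees(p[2])); print(f(p).reshape(-1,2).round(1).tolist())
    for y in(-.14,-.07,0): print('slot',W(p,(0,y,.055)))
    pv=W(p,(.015,.12,.12));print('pivot',pv, 'img', onplane(B,*c(409,252,190,0,3.3),.1))
    g,e=tri([(B,*c(78,432,190,0,3.3)),(T,*c(210,288,140,155,5)),(S,*c(120,170,225,120,5))]);print('griptop',g,e,'r',np.hypot(*(g-pv)[:2]),np.degrees(np.arctan2(*(g-pv)[1::-1])))
    print('grip from w3',onplane(B,*c(78,432,190,0,3.3),.1475))
E
python3 fit.py
```

```text
[0.55041483 0.23332898 0.01400092] 0.8021933559697589
[[0.0, 0.5], [-0.2, -0.4], [0.0, 0.5], [0.1, 0.1], [-1.5, -2.2], [2.7, -3.0], [2.4, 0.8], [-1.5, 1.3], [0.1, 0.2], [1.0, -0.1], [0.1, 0.6], [0.6, 0.2], [-0.5, 0.7]]
slot [0.5523749 0.0933427 0.055    ]
slot [0.55139487 0.16333584 0.055     ]
slot [0.55041483 0.23332898 0.055     ]
pivot [0.56373331 0.35352722 0.12      ] img [0.56271242 0.35205639 0.1       ]
griptop [0.47839782 0.30470892 0.14932828] [0.0003511756577429482, 0.0006334161682963402, 0.0003489539007708931] r 0.09831262631318433 -150.22720489151277
grip from w3 [0.47780166 0.30442104 0.1475    ]
```

```bash
cat >> h.py <<'E'
O=[180,0,90.8]
def fz(n=6):
    v=[]
    for _ in range(n): v.append(r.sense()['contact_force']); r.wait(.01)
    return np.mean(v,0)
def pick(x,y,h,sq):
    r.reach([x,y,h+.163+.09],O); r.servo_line([x,y,h+.163],speed=.15); print('pre',r.sense()['clock'],fz().round(2))
    r.grab(sq); print('open',r.sense()['opening'])
    r.servo_line([x,y,h+.163+.1],speed=.2); print('lift',r.sense()['opening'],fz().round(2),r.sense()['clock'])
def place(x,y,h):   # h = grasp height when standing on the basket floor
    r.reach([x,y,h+.163+.09],O); r.servo_line([x,y,h+.163+.005],speed=.15); r.wait(.15); f0=fz()
    z=h+.163+.005
    while z>h+.163-.004:
        z-=.001; r.servo_line([x,y,z],speed=.02); f=fz()
        if f[2]-f0[2]>1.5: break
    print('f0',f0.round(2),'f',f.round(2),'dz',z-h-.163,r.sense()['tcp_pos'].round(4),r.sense()['clock'])
E
python3 - <<'E'
from h import *
pick(.4816,-.1475,.045,15); snap('wrist','w4')
E
```

```text
pre 6.0583 [-0.15 -0.09  0.3 ]
open 0.061616131543156136
lift 0.061774822105291435 [-0.13  0.02 -1.25] 7.3333
```

View pics/w4.png

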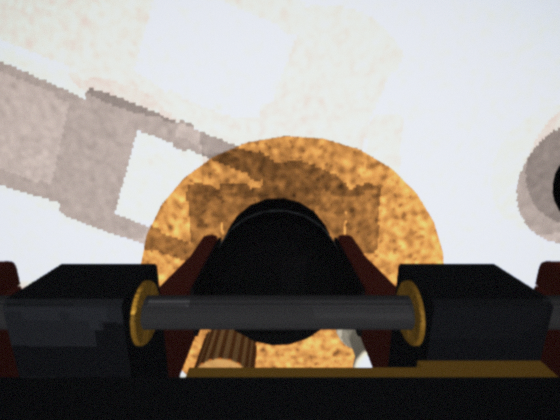

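The caddy is held upright at 62 mm opening, with its weight of 1.25 N felt.

```bash
python3 - <<'E'
from h import *
place(.5524,.0933,.097); r.let_go(); r.servo_line([.5524,.0933,.36],speed=.2); print(r.sense()['clock'])
pick(.5685,-.2687,.040,20); snap('wrist','w5');snap('side','s5')
E
```

```text
f0 [ 0.27  0.21 -0.84] f [-0.69 -0.01  1.82] dz 0.0 [0.5525 0.0933 0.2605] 10.8
12.0583
pre 14.1833 [ 0.31 -0.1   0.36]
open 0.04659958934131889
lift 0.04690064131330682 [-0.23  0.35 -1.74] 15.6667
```

View pics/w5.png

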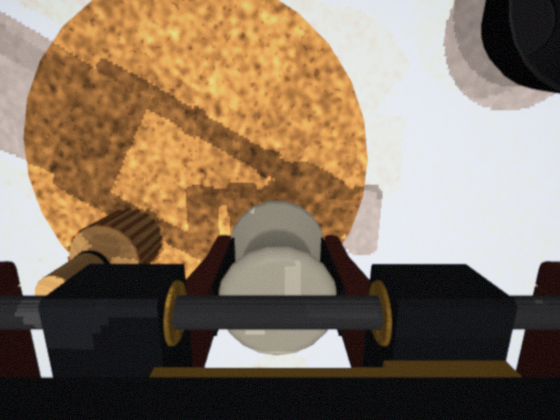

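View pics/s5.png

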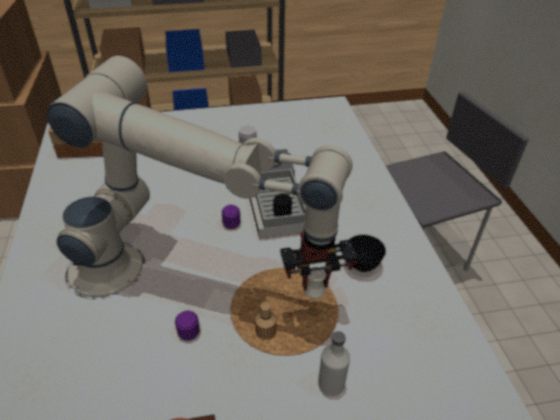

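The caddy stands in the basket in the side view, around (283,203). The rest is held, at 47 mm, so the pads bear on its foot and flare slopes rather than only the waist. It looks upright.

```bash
python3 - <<'E'
from h import *
place(.5514,.1633,.092); print(r.sense()['opening']); r.let_go(); r.servo_line([.5514,.1633,.36],speed=.2); snap('top','t6')
s=snap('wrist','w6'); print(r.sense()['clock'])
t=load('t6')['frame'][155:235,140:280,::-1]; cv2.imwrite('pics/c_t6.png',np.clip(255*(cv2.resize(t,None,fx=5,fy=5,interpolation=cv2.INTER_CUBIC)/255.)**.6*1.1,0,255).astype('uint8'))
E
```

```text
f0 [ 0.3  -0.33 -0.91] f [-2.44  0.03  5.22] dz -0.0010000000000000009 [0.5514 0.1634 0.2549] 20.0833
0.04683051517584372
21.6583
```

View pics/w6.png

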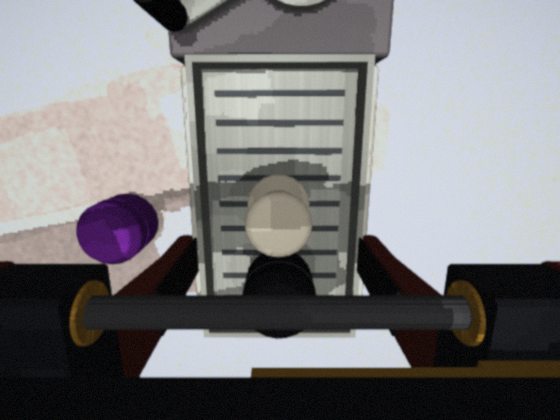

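View pics/c_t6.png

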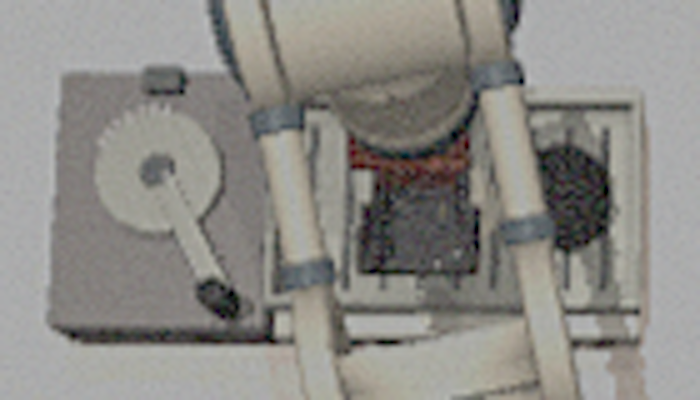

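w6 shows the rest (275,220) and the caddy (280,300) standing upright in the basket. Whisk next.

```bash
python3 - <<'E'
from h import *
pick(.4336,-.2988,.089,12)
place(.5504,.2333,.141); r.let_go(); r.servo_line([.5504,.2333,.40],speed=.2); print(r.sense()['clock'])
r.reach([.478,.3045,.37],[180,0,29.8]); snap('top','t7');snap('side','s7');print(r.sense()['clock'],r.sense()['joints'].round(1))
for n,(x0,y0) in (('t7',(140,155)),('s7',(215,120))):
    t=load(n)['frame'][y0:y0+100,x0:x0+140,::-1]; cv2.imwrite(f'pics/c_{n}.png',np.clip(255*(cv2.resize(t,None,fx=5,fy=5,interpolation=cv2.INTER_CUBIC)/255.)**.6*1.1,0,255).astype('uint8'))
E
```

```text
pre 24.15 [-0.03 -0.27  0.49]
open 0.0249735524779417
lift 0.025169326783274618 [-0.08  0.21 -0.89] 25.8833
f0 [-0.   -0.   -0.76] f [-2.24 -0.7   4.66] dz -0.0010000000000000009 [0.5503 0.2333 0.3038] 30.575
32.2667
33.4917 [ 2.900e+01 -1.000e-01  7.960e+01 -0.000e+00  1.006e+02  8.920e+01]
```

View pics/c_t7.png

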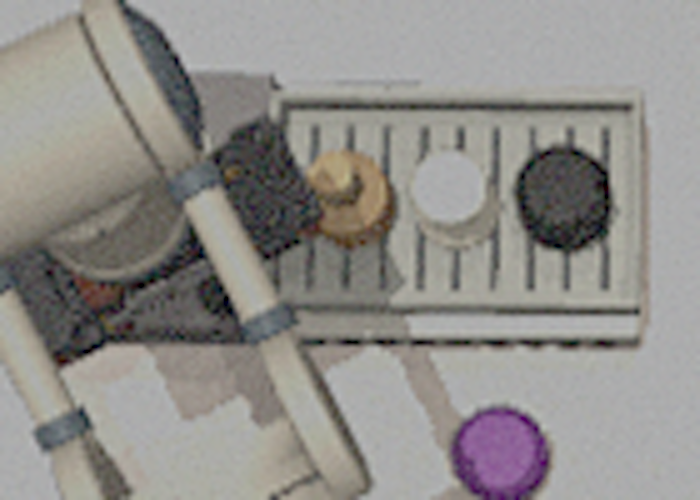

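View pics/c_s7.png

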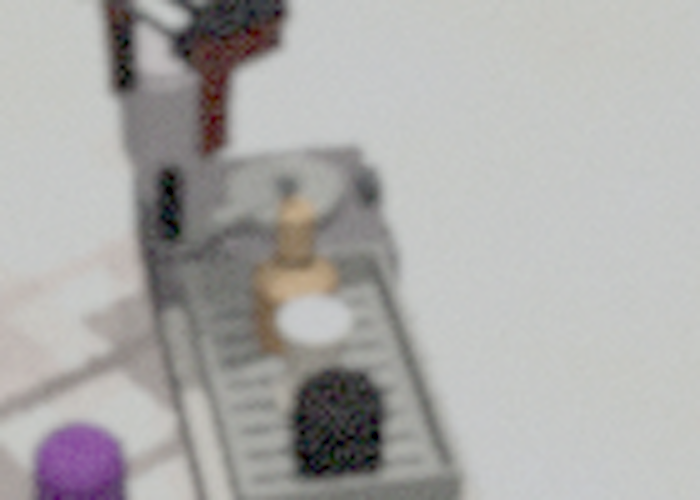

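All three stand upright in a row: whisk at crop (345,190), rest (450,185) and caddy (565,197). The lever is still at home. Now I take the grip.

```bash
python3 - <<'E'
from h import *
r.servo_line([.478,.3045,.291],speed=.12); print(fz().round(2)); r.grab(25); r.wait(.2)
q=r.sense();print(q['opening'],q['tcp_pos'].round(4),q['orientation'].round(1),fz().round(2),q['torque'].round(2),q['clock'])
snap('wrist','w8');snap('side','s8')
E
```

```text
[0.19 0.25 0.26]
0.01932822747071336 [0.4782 0.3042 0.291 ] [180.    0.   29.8] [ 1.53 -3.71  0.17] [-0.51 -0.22  0.06] 35.6
```

View pics/w8.png

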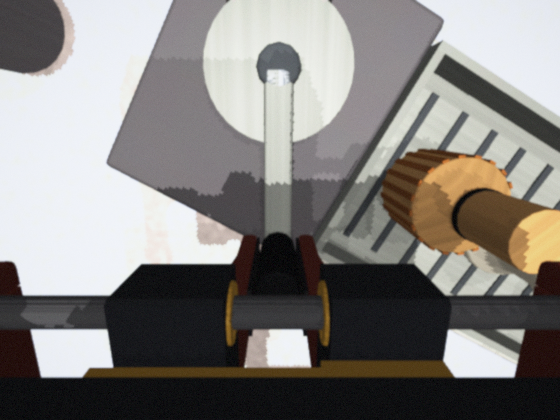

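The grip is held at 19 mm opening, with 4 N of spring load and the bar in line with the tool. Now I advance in small steps, watching the tangential force.

```bash
cat > lev.py <<'E'
from h import *
import sys
P=np.array([.5645,.3538]); g=np.array([.478,.3045]); rad=np.linalg.norm(g-P); th0=np.arctan2(*(g-P)[::-1])
def adv(a0,a1,st=.01):
    n=round((a1-a0)/st)
    for k in range(1,n+1):
        a=a0+st*k; th=th0-a
        x,y=P+rad*np.array([np.cos(th),np.sin(th)])
        r.servo_line([x,y,.291],[180,0,29.8-np.degrees(a)],speed=.03)
        f=fz(4); q=r.sense(); d=q['tcp_pos'][:2]-P; act=(th0-np.arctan2(d[1],d[0])+np.pi)%(2*np.pi)-np.pi
        home=np.array([-np.sin(th),np.cos(th)]); rr=np.array([np.cos(th),np.sin(th)])
        print('%.3f act %.3f Ft %.2f Fr %.2f Fz %.2f open %.4f t %.2f'%(a,act,f[:2]@home,f[:2]@rr,f[2],q['opening'],q['clock']))
if __name__=='__main__': adv(float(sys.argv[1]),float(sys.argv[2]))
E
python3 lev.py 0 .2
```

```text
0.010 act 0.006 Ft 6.10 Fr 0.03 Fz -0.47 open 0.0198 t 36.03
0.020 act 0.015 Ft 6.38 Fr 0.21 Fz -0.40 open 0.0192 t 36.32
0.030 act 0.025 Ft 6.32 Fr 0.12 Fz 0.22 open 0.0196 t 36.60
0.040 act 0.036 Ft 5.81 Fr 0.45 Fz -0.18 open 0.0197 t 36.88
0.050 act 0.044 Ft 6.89 Fr 0.27 Fz -0.13 open 0.0195 t 37.17
0.060 act 0.054 Ft 6.13 Fr -0.04 Fz -0.41 open 0.0196 t 37.45
0.070 act 0.065 Ft 6.23 Fr 0.24 Fz 0.35 open 0.0197 t 37.73
0.080 act 0.073 Ft 6.46 Fr 0.19 Fz 0.41 open 0.0198 t 38.02
0.090 act 0.087 Ft 5.05 Fr -0.17 Fz -0.39 open 0.0196 t 38.30
0.100 act 0.097 Ft 5.92 Fr -0.58 Fz -0.36 open 0.0197 t 38.58
0.110 act 0.110 Ft 4.21 Fr -0.49 Fz -0.23 open 0.0196 t 38.87
0.120 act 0.120 Ft 4.88 Fr -0.92 Fz -0.39 open 0.0198 t 39.15
0.130 act 0.130 Ft 4.52 Fr -1.35 Fz -0.34 open 0.0197 t 39.43
0.140 act 0.140 Ft 4.39 Fr -0.83 Fz -0.37 open 0.0193 t 39.72
0.150 act 0.150 Ft 5.05 Fr -1.77 Fz -0.77 open 0.0195 t 40.00
0.160 act 0.160 Ft 4.84 Fr -1.88 Fz -0.67 open 0.0197 t 40.28
0.170 act 0.169 Ft 4.93 Fr -1.36 Fz -0.75 open 0.0199 t 40.57
0.180 act 0.180 Ft 5.02 Fr -1.89 Fz -0.71 open 0.0198 t 40.85
0.190 act 0.189 Ft 5.29 Fr -2.42 Fz -0.91 open 0.0195 t 41.13
0.200 act 0.198 Ft 6.49 Fr -1.91 Fz -0.62 open 0.0195 t 41.42
```

The first click is at 0.09–0.11: Ft falls from about 6.3 to 4.4 N. On to the second.

```bash
python3 lev.py .2 .4
```

```text
0.210 act 0.207 Ft 7.05 Fr -1.98 Fz -0.66 open 0.0197 t 41.70
0.220 act 0.216 Ft 6.46 Fr -1.85 Fz -1.18 open 0.0196 t 41.98
0.230 act 0.226 Ft 6.56 Fr -2.56 Fz -0.37 open 0.0195 t 42.27
0.240 act 0.235 Ft 6.97 Fr -2.17 Fz -0.22 open 0.0198 t 42.55
0.250 act 0.245 Ft 7.37 Fr -2.33 Fz -0.42 open 0.0196 t 42.83
0.260 act 0.256 Ft 6.44 Fr -2.33 Fz -0.55 open 0.0195 t 43.12
0.270 act 0.264 Ft 7.51 Fr -2.31 Fz -0.34 open 0.0195 t 43.40
0.280 act 0.277 Ft 6.10 Fr -2.54 Fz -0.58 open 0.0201 t 43.68
0.290 act 0.286 Ft 6.49 Fr -2.89 Fz -0.55 open 0.0200 t 43.97
0.300 act 0.297 Ft 5.68 Fr -2.72 Fz -0.68 open 0.0196 t 44.25
0.310 act 0.309 Ft 4.66 Fr -3.03 Fz -1.13 open 0.0194 t 44.53
0.320 act 0.319 Ft 5.41 Fr -2.75 Fz -0.91 open 0.0195 t 44.82
0.330 act 0.329 Ft 4.77 Fr -3.05 Fz -0.84 open 0.0192 t 45.10
0.340 act 0.338 Ft 4.83 Fr -3.31 Fz -1.01 open 0.0195 t 45.38
0.350 act 0.349 Ft 4.82 Fr -3.54 Fz -0.27 open 0.0194 t 45.67
0.360 act 0.358 Ft 5.38 Fr -3.31 Fz -0.90 open 0.0197 t 45.95
0.370 act 0.368 Ft 5.10 Fr -3.36 Fz -0.81 open 0.0195 t 46.23
0.380 act 0.378 Ft 4.88 Fr -3.52 Fz -0.76 open 0.0194 t 46.52
0.390 act 0.387 Ft 5.64 Fr -3.45 Fz -1.04 open 0.0194 t 46.80
0.400 act 0.397 Ft 5.46 Fr -3.77 Fz -0.45 open 0.0199 t 47.08
```

The second click is at 0.28–0.31: Ft falls from about 7.2 to 4.8 N. Next the third, then on to the notch at 0.6.

```bash
python3 lev.py .4 .57
```

```text
0.410 act 0.405 Ft 6.94 Fr -3.32 Fz -0.49 open 0.0196 t 47.37
0.420 act 0.415 Ft 6.65 Fr -3.56 Fz -0.14 open 0.0198 t 47.65
0.430 act 0.425 Ft 6.36 Fr -3.33 Fz -1.08 open 0.0196 t 47.93
0.440 act 0.434 Ft 7.19 Fr -3.60 Fz -0.68 open 0.0196 t 48.22
0.450 act 0.444 Ft 6.83 Fr -3.43 Fz -0.65 open 0.0195 t 48.50
0.460 act 0.455 Ft 7.05 Fr -3.20 Fz -0.66 open 0.0195 t 48.78
0.470 act 0.463 Ft 7.42 Fr -4.05 Fz -0.72 open 0.0196 t 49.07
0.480 act 0.476 Ft 5.35 Fr -3.99 Fz -0.49 open 0.0197 t 49.35
0.490 act 0.486 Ft 5.77 Fr -4.00 Fz -0.04 open 0.0196 t 49.63
0.500 act 0.496 Ft 6.37 Fr -4.49 Fz -0.46 open 0.0196 t 49.92
0.510 act 0.508 Ft 4.92 Fr -4.92 Fz -0.53 open 0.0202 t 50.20
0.520 act 0.518 Ft 5.08 Fr -4.64 Fz -0.90 open 0.0196 t 50.48
0.530 act 0.527 Ft 4.69 Fr -4.43 Fz -0.45 open 0.0192 t 50.77
0.540 act 0.537 Ft 4.78 Fr -4.34 Fz -0.64 open 0.0198 t 51.05
0.550 act 0.547 Ft 4.74 Fr -4.92 Fz -1.36 open 0.0194 t 51.33
0.560 act 0.557 Ft 4.34 Fr -4.92 Fz -0.88 open 0.0199 t 51.62
0.570 act 0.567 Ft 4.82 Fr -5.48 Fz -0.74 open 0.0194 t 51.90
```

The third click is at 0.48–0.51: Ft falls from about 7.3 to 4.8 N. I settle at 0.6, midway between the third crest (0.5) and the fourth (0.7), and look.

```bash
python3 - <<'E'
from h import *
import lev
lev.adv(.57,.60)
r.wait(.2);snap('wrist','w9');snap('side','s9');snap('top','t9');q=r.sense();print(q['clock'],q['tcp_pos'].round(4))
i=load('s9')['frame'][110:250,200:340,::-1];cv2.imwrite('pics/c_s9.png',np.clip(255*(cv2.resize(i,None,fx=4,fy=4,interpolation=cv2.INTER_CUBIC)/255.)**.6*1.1,0,255).astype('uint8'))
E
```

```text
0.580 act 0.577 Ft 5.07 Fr -5.05 Fz -0.38 open 0.0200 t 52.18
0.590 act 0.587 Ft 5.08 Fr -5.50 Fz -0.77 open 0.0195 t 52.47
0.600 act 0.595 Ft 5.65 Fr -5.16 Fz -0.12 open 0.0197 t 52.75
53.1 [0.4656 0.3615 0.291 ]
```

View pics/w9.png

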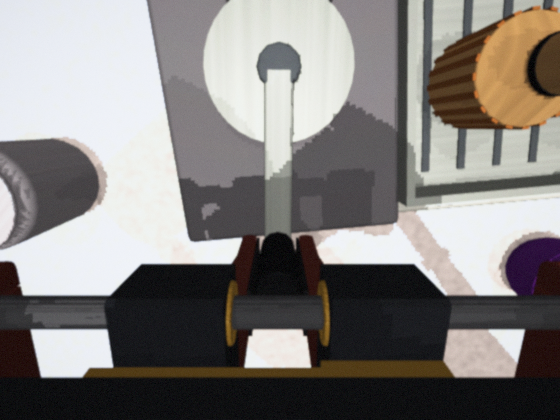

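View pics/c_s9.png

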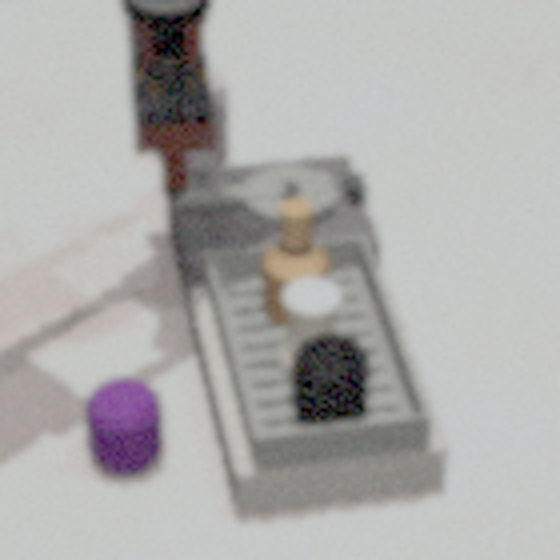

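View pics/t9.png

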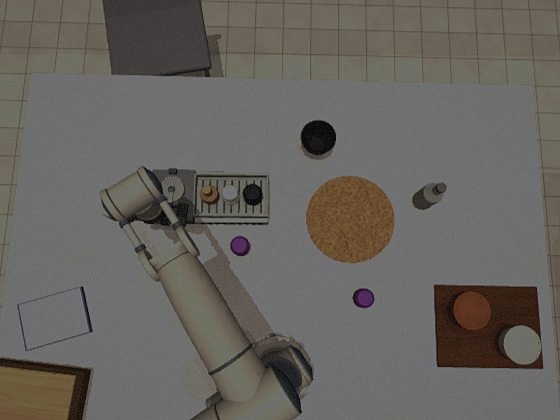

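The bar lies in line with the tool at the third notch, and the three things stand upright in the basket. Bowl, flask and tin are where they were, and the mat is empty. Handing in.

```bash
python3 -c "
from h import *
print(r.hand_in()); q=r.sense(); print(q['clock'],q['tcp_pos'],q['opening'])"
```

```text
the job is handed in; nothing more can be done
None
the job is handed in; nothing more can be done
```

The job is done and handed in at about 53 s of the 72 s allowed. The tea caddy, whisk rest and bamboo whisk stand upright in a row in the dryer's basket, each let go of. The gripper is still holding the lever at the third notch.

- **Clicks:** I felt three, as force drops of about 2 to 2.5 N near 0.1, 0.3 and 0.5 rad. I stopped at a commanded 0.60 rad (0.595 measured), short of the next crest at 0.7, with the spring pushing back at about 5.5 N.
- **Last pictures:** The mat is empty, and the flask, bowl and tin are where they were. The two purple pots were left alone.
- **Checks that did not match the plan:**
  - The rest was held at 47 mm opening rather than its 36 mm waist, so the pads bore on its slopes. It still stood upright after release.
  - A sideways pull on the lever grip grew to about 5 N, consistent with the pivot being measured 1–2 mm off.
  - The force peaks before each click read 6.4 to 7.5 N, a little under the stated 8 N.

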